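# Lock the tabs of a filament dry box

## Task

The lid of the clear filament dry box is on, but the hinged locking tabs on its left and right sides still stand open: fold each of them down with the fingertips and push its edge in until it clicks under the lip of the box's rim and stays there, so that all four tabs are locked. Only push with the fingers: nothing is picked up, the box stays standing where it is, the other things are left alone, and the hand comes away at the end.

Things in the scene. Friction and masses are not known exactly. Their poses are not given: they have to be found in the camera images.
- drybox: filament dry box: square clear tub 212 mm wide, white-framed lid already seated, spool inside, 2 kg, loose on rubber feet. Origin: centre of its underside; x to its far side, y to its left, z up. Lid top 94 mm high. Down-turned rim lip all round, standing 12 mm out from the wall, 63 to 71 mm high. A locking tab hinged to the lid in the middle of each side; square to a side, only tabs reach beyond 122 mm from the middle.
- tab_left (a joint): fold angle of the white tab on the box's +y side, rad: 0 level, sticking out; negative raised; grows folding down; 1.57 home, upright against the rim. Starts open (-0.6 to 0.35). From 1.19 its inner catch rides on the lip; its edge pushed in with about 5 N snaps under by 1.46 and stays home; let go sooner, it springs back towards 1 or less.
- tab_right (a joint): fold angle of the white tab on the box's -y side, rad: 0 level, sticking out; negative raised; grows folding down; 1.57 home, upright against the rim. Starts open (-0.6 to 0.35). From 1.19 its inner catch rides on the lip; its edge pushed in with about 5 N snaps under by 1.46 and stays home; let go sooner, it springs back towards 1 or less.
- tab_near (a joint): fold angle of the white tab on the box's -x side, rad: 0 level, sticking out; negative raised; grows folding down; 1.57 home, upright against the rim. Already locked at the start.
- tab_far (a joint): fold angle of the white tab on the box's +x side, rad: 0 level, sticking out; negative raised; grows folding down; 1.57 home, upright against the rim. Already locked at the start.
- tab_left_hinge (a point): middle of the level hinge line of the left (+y) tab on the lid's edge: 120 mm from the box's middle, 86 mm high; does not move with the tab. The tab is 100 mm wide, 3 mm thick and reaches 37 mm from this line; home, its edge is 49 mm high
- tab_left_edge (a point): middle of the free edge of the left tab, 36 mm from its hinge line; moves with the tab
- tab_right_hinge (a point): middle of the level hinge line of the right (-y) tab on the lid's edge: 120 mm from the box's middle, 86 mm high; does not move with the tab. The tab is 100 mm wide, 3 mm thick and reaches 37 mm from this line; home, its edge is 49 mm high
- tab_right_edge (a point): middle of the free edge of the right tab, 36 mm from its hinge line; moves with the tab
- calipers: digital calipers lying flat, 160 mm bar, black display case 58 x 36 x 12 mm, two jaws; bystander, origin at the middle of its underside
- scraper: print scraper lying flat, wooden handle; bystander, origin at the middle of its underside
- driver: screwdriver lying flat, black handle; bystander, origin at the middle of its underside
- gluestick: white glue stick standing upright, 25 mm diameter, 92 mm tall; bystander, origin at the middle of its underside
- nozzle_jar: small glass jar with white cap, 42 mm diameter, 48 mm tall; bystander, origin at the middle of its underside
- sample_spool: small filament spool lying flat, 90 mm diameter, 36 mm high; bystander, origin at the middle of its underside
- bracket: white printed angle bracket, 50 x 40 mm foot, 50 mm tall; bystander, origin at the middle of its underside

How it is judged (in metres and radians):
At the end, for the whole second after the job is handed in: All four tabs locked home (fold angle over 1.47 rad) and staying so with the hand away; the box level, at rest and within 40 mm of where it stood; every bystander within 30 mm of where it stood (value of joint each of tab_left, tab_right, tab_near, tab_far above 1.47 rad and distance of drybox from where it was at the start of the episode below 0.04 m and angle between drybox's own z axis and vertical below 0.05 rad and linear speed of drybox below 0.02 m/s and velocity of joint each of tab_left, tab_right below 0.1 rad/s and distance of each of calipers, scraper, driver, gluestick, nozzle_jar, sample_spool, bracket from where it was at the start of the episode below 0.03 m); the robot touches nothing.
It fails at once if the dry box is lifted by more than 12 mm or tipped by more than 0.15 rad (height (world z) of drybox above 0.012 m or angle between drybox's own z axis and vertical above 0.15 rad).
It fails at once if the dry box is shoved or carried more than 40 mm from where it stood (distance of drybox from where it was at the start of the episode above 0.04 m).
It fails at once if a bystander is picked up or moved by more than 30 mm (distance of any of calipers, scraper, driver, gluestick, nozzle_jar, sample_spool, bracket from where it was at the start of the episode above 0.03 m).
It fails at once if the upright glue stick is knocked over (angle between gluestick's own z axis and vertical above 0.5 rad).
It also fails if it takes over 38 s, if anything falls off the work surface, if the arm or the gripper's body presses on something with over 40 N, if the wrist force passes 120 N, or if a joint passes its speed limit or range.

## Robot

A 6-joint arm with a two-finger parallel gripper is mounted at the origin on the work surface. World frame = base frame: x ahead of the robot, y to its left, z up, the work surface at z = 0. Lengths are in m, angles in degrees, forces in N, time in s.
With the tool pointing down it reaches from about 0.375 to 0.9 m from the base axis. Payload 3.1 kg.
Tool frame: the origin (TCP) lies on the centre line of the jaws, within the pads' length; the fingertips stand finger_overhang ahead of it and the grasp point (between the pads) lies 5 mm behind it (finger_overhang is the distance from the TCP to the fingertips, in m); z points along the fingers, y is the line along which they close (so a half turn about z gives the same grasp; the last joint's range is limited). The gripper opens to 87 mm and grips with 3 to 60 N. Pads are 19 mm wide; open, the fingers measure 117 mm over their backs; the gripper's body (75 mm by 190 mm) begins 51 mm behind the grasp point.
Start: joints at [65.804, 30.224, 82.088, -0, 67.689, -10.227], TCP at [0.151, 0.607, 0.237] pointing down, gripper open.
Joint ranges: [-176.69, 176.69], [-43.24, 126.21], [12.49, 139.97], [-82, 262], [0, 151.66], [-163.58, 163.58]. Speed limits (degrees/s): [159.86, 159.86, 180, 180, 180, 180].

## Interface

Orientations are given as a 3x3 rotation matrix whose columns are the frame's x, y, z axes.
In Python, from rig import read_state, capture, calibration, hand_in, finger_overhang gives the robot as it stands.
- The arm moves only by the tool send_rows, never from a script. Its argument "plan" is a list of rows, each a list of 5 numbers: the closure in counts, from 0 (fully open) to 255 (shut), then the shift along the tool's x, y, z in m, then the turn about the tool's z in rad. A call has 1 to 20 rows; each row shifts and turns the commanded pose from where the row before left it, along the tool's axes as they then stand; what a row does not reach is not made up. A row lasts 1/12 s, in which the tool goes at most 41.7 mm and 7.16 degrees, less where a joint would pass 70% of its speed; a pose out of reach is approached as far as the arm can. A call is refused whole if a number of a shift passes 0.0417 or a number of a turn 0.125, either way. A call with a gripper value outside its range is refused whole. The fingers move at their own pace and stop on an object; the grip force is fixed at half the most. Time passes only in rows, so rows that do not move let the fingers close. It gives the time, the measured TCP pose, the force, the opening and the grip force at its end, in the units of the state.
- read_state(): the state, without advancing time (a new reading comes with each control period).
- capture(name): name is "scene" or "side" or "wrist"; returns (picture, depth): 384x512x3 uint8, blue, green, red; 384x512 float32, m along the optical axis (not along the pixel's ray), 0 where there is no reading.
- calibration(name): a dict with "fx", "fy", "cx", "cy" (pixels), "dist_coeffs" ([k1, k2, p1, p2, k3] as OpenCV has them; the pictures are not rectified), "xyz" and "rotation" of the camera in the world. Camera axes: x right, y down, z forward; pixel columns grow to the right and rows downward; lengths in m; the calibration is good to about 2 mm. A picture is of the moment at which its call begins: read the wrist's pose just before it. calibration takes no time and is no camera call; for the wrist camera it gives the pose at the moment of the call.
- hand_in(): hands the job in; it is judged then, once.
The state is a dict: "time_s": time; "joint_positions": joint angles; "qvel": joint speeds; "tau": joint torques, N m; "position": TCP position; "tcp_rot": TCP orientation; "force": force on the tool from outside, world axes, zero at the start; "moment": the same for the moment, N m; "opening": opening from 0.0 (shut) to 1.0 (fully open); "grasp_force": force on a finger pad.
Only numpy, scipy, OpenCV 4.12 (cv2) and the standard library are available. Lean on these libraries where they do the work, as an engineer would, in place of code of your own. Each camera call takes 0.05 s, during which the arm holds its last target. There are 200 camera calls.

## Working session

There is one attempt and no reset: what is moved stays moved. The work goes in short steps, Python scripts to look and compute and a tool call to move; the robot and the scene stay as the last step left them, time stands still between calls to the robot, and variables do not carry over. Pictures are saved under pics/ and viewed, at most 10 in all, crops included, and the job is handed in when it is done.

Besides the shell and the picture viewer there is one more tool, called after "Emit:" as name(argument=value, ...), one argument or row to a line, values as JSON. send_rows: Moves the arm, as the interface text tells. Its arguments: {"type":"object","properties":{"plan":{"type":"array","items":{"type":"array","items":{"type":"number"}}}},"required":["plan"]}

```bash
mkdir -p pics
python3 - <<'E'
from rig import *
import cv2,numpy as np
print(finger_overhang if not callable(finger_overhang) else finger_overhang())
s=read_state();print(s)
a,d=capture("scene");b,e=capture("side")
np.savez("v0.npz",a=a,d=d,b=b,e=e)
cv2.imwrite("pics/scene0.png",a);cv2.imwrite("pics/side0.png",b)
for n in("scene","side"):print(calibration(n))
E
```

```text
0.014
{'time_s': 0.0, 'joint_positions': array([ 6.58044737e+01,  3.02787527e+01,  8.21555485e+01, -1.82253538e-03,
        6.76866885e+01, -1.02280702e+01]), 'qvel': array([ 0.02255866,  0.01834364, -0.0547724 ,  0.0896271 , -0.02741302,
        0.05247638]), 'tau': array([-1.53412653e-03, -4.40032053e+01, -1.76594085e+01,  6.32119621e-02,
        5.83498925e-02, -1.52265252e-04]), 'position': array([0.15055979, 0.60588936, 0.23557851]), 'tcp_rot': array([[-9.70435759e-01,  2.41358106e-01, -8.38628237e-04],
       [ 2.41359315e-01,  9.70433885e-01, -1.93822234e-03],
       [ 3.46027585e-04, -2.08333100e-03, -9.99997770e-01]]), 'force': array([-0.56161168, -0.45490553, -0.16908831]), 'moment': array([ 0.01200555,  0.00283686, -0.04113565]), 'grasp_force': 0.0, 'opening': 0.9987674191184694}
{'fx': 466.6306568175608, 'fy': 466.6306568175608, 'cx': 253.4746546126833, 'cy': 180.03386503179848, 'dist_coeffs': array([-0.06891866,  0.        ,  0.        ,  0.        ,  0.        ]), 'xyz': array([1.35729214, 0.03730117, 0.74227731]), 'rotation': array([[-5.16554728e-03,  6.36304214e-01, -7.71420938e-01],
       [ 9.99970617e-01,  7.65639030e-03, -3.80599057e-04],
       [ 5.66412300e-03, -7.71400238e-01, -6.36325067e-01]])}
{'fx': 421.97900487261234, 'fy': 421.97900487261234, 'cx': 249.09509342959888, 'cy': 189.96927431021558, 'dist_coeffs': array([0.00197258, 0.        , 0.        , 0.        , 0.        ]), 'xyz': array([ 0.48088783, -0.72756189,  0.7373441 ]), 'rotation': array([[ 0.99554256, -0.05773251,  0.07457859],
       [-0.09425185, -0.63756354,  0.76461057],
       [ 0.0034057 , -0.76823154, -0.64016303]])}
```

View pics/scene0.png

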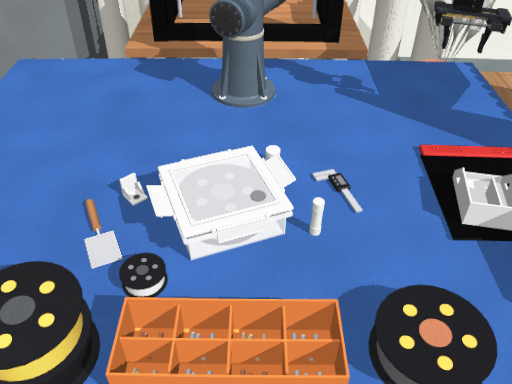

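View pics/side0.png

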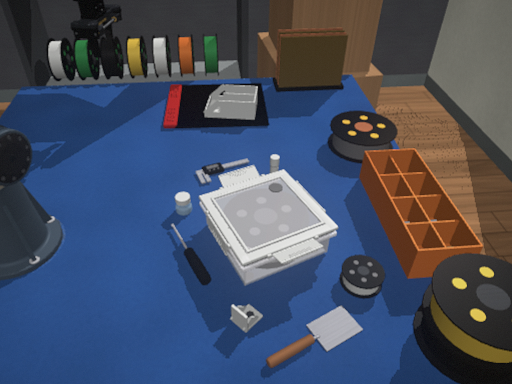

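The scene view shows the box at about (225,197), yawed slightly. The right tab is open at (158,200) and the left tab at (282,172). The jar is behind at (273,153), the glue stick at (317,215), the calipers at (340,188) and the bracket at (132,190). In the side view the driver lies at (192,255). Next I'll measure with depth.

```bash
cat > h.py <<'E'
import cv2,numpy as np
from rig import calibration
def cloud(name,d,c=None):
    c=c or calibration(name);K=np.array([[c['fx'],0,c['cx']],[0,c['fy'],c['cy']],[0,0,1]])
    h,w=d.shape;u,v=np.meshgrid(np.arange(w),np.arange(h))
    p=cv2.undistortPoints(np.stack([u,v],-1).reshape(-1,1,2).astype(float),K,c['dist_coeffs']).reshape(h,w,2)
    P=np.dstack([p*d[...,None],d])
    W=P@c['rotation'].T+c['xyz'];W[d==0]=np.nan
    return W
E
python3 - <<'E'
from h import *
z=np.load("v0.npz")
A=cloud("scene",z['d']);B=cloud("side",z['e'])
for W,n in((A,'scene'),(B,'side')):
    m=(abs(W[...,2]-.094)<.008)&(W[...,0]>.3)&(W[...,0]<.8)&(abs(W[...,1])<.3)
    m=cv2.morphologyEx(m.astype(np.uint8),cv2.MORPH_OPEN,np.ones((3,3)))
    k,l,s,_=cv2.connectedComponentsWithStats(m)
    i=1+s[1:,4].argmax();pts=W[l==i]
    print(n,len(pts),np.nanmedian(pts[:,2]),cv2.minAreaRect((pts[:,:2]*1000).astype(np.float32)))
# objects: components above table
def rep(W,n):
    m=((W[...,2]>.008)&(W[...,2]<.16)&(W[...,0]>.25)&(W[...,0]<.8)&(abs(W[...,1])<.35)).astype(np.uint8)
    k,l,s,c=cv2.connectedComponentsWithStats(m)
    for i in range(1,k):
        if s[i,4]>25:
            p=W[l==i]*1000;print(n,c[i].round(),s[i,4],p.min(0).round(),p.max(0).round())
rep(A,'scene');rep(B,'side')
E
```

```text
scene 8836 0.09001864966874357 ((587.6665649414062, -32.665771484375), (246.14280700683594, 307.9070129394531), 21.841861724853516)
side 8645 0.09272033074661745 ((588.0773315429688, -33.78215026855469), (246.19772338867188, 305.8593444824219), 21.869474411010742)
scene [224. 198.] 11346 [ 374. -193.    8.] [736. 127. 103.]
scene [339. 181.] 233 [426. 218.   8.] [504. 273.  15.]
scene [130. 185.] 312 [ 494. -279.    8.] [ 545. -223.   52.]
scene [353. 201.] 102 [502. 256.   8.] [578. 288.  13.]
scene [ 93. 215.] 263 [ 553. -350.    9.] [ 652. -300.   23.]
scene [317. 215.] 382 [624. 160.   8.] [648. 185.  95.]
scene [143. 268.] 1085 [ 732. -223.    8.] [ 800. -134.   41.]
side [266. 220.] 10515 [ 437. -191.    8.] [737. 184. 107.]
side [216. 169.] 396 [423. 183.   8.] [578. 289.  20.]
side [183. 202.] 324 [373.  63.   8.] [414. 105.  53.]
side [195. 261.] 529 [ 364. -161.    9.] [456.  25.  31.]
side [360. 274.] 1128 [ 732. -222.    8.] [ 800. -131.   42.]
side [243. 316.] 447 [ 493. -279.    8.] [ 548. -219.   54.]
side [292. 350.] 525 [ 551. -350.    8.] [ 653. -302.   24.]
```

Run:
```python
from h import *
z=np.load("v0.npz")
t=np.radians(21.85);R=np.array([[np.cos(t),-np.sin(t)],[np.sin(t),np.cos(t)]])
for n,k in(("scene",'d'),("side",'e')):
    W=cloud(n,z[k]).reshape(-1,3);W=W[~np.isnan(W[:,2])]
    q=np.c_[(W[:,:2]-[.588,-.033])@R,W[:,2]]*1000
    m=(q[:,2]>80)&(q[:,2]<102)&(abs(q[:,0])<135)&(abs(q[:,1])<135)
    c=m&(abs(q[:,0])>65)&(abs(q[:,0])<100);c2=m&(abs(q[:,1])>65)&(abs(q[:,1])<100)
    print(n,'y ext',np.percentile(q[c,1],[.5,99.5]),'x ext',np.percentile(q[c2,0],[.5,99.5]))
    for s in(1,-1):
        for lo in range(114,170,6):
            b=(abs(q[:,0])<45)&(s*q[:,1]>lo)&(s*q[:,1]<=lo+6)&(q[:,2]>70)
            if b.sum()>3:print(s,lo,b.sum(),np.percentile(q[b,2],[10,50,90]).round(1))
    # neighbours in box frame near sides
    for s in(1,-1):
        b=(q[:,2]>8)&(s*q[:,1]>128)&(s*q[:,1]<230)&(abs(q[:,0])<130)&(q[:,2]<70)
        print('obst',s,b.sum(),q[b].min(0).round() if b.any() else'',q[b].max(0).round() if b.any() else '')
```

```text
scene y ext [-114.78647635  116.10737389] x ext [-115.99497437  115.94133102]
1 114 51 [87.4 89.5 91.7]
1 120 77 [85.9 87.7 89.6]
1 126 79 [88.  89.8 92.4]
1 132 85 [89.9 92.4 95.2]
1 138 76 [92.8 95.5 97.5]
1 144 88 [ 96.1  97.8 100. ]
1 150 64 [ 98.6 101.  102.5]
-1 114 87 [86.5 88.8 91. ]
-1 120 77 [87.7 89.6 91.2]
-1 126 76 [89.6 91.5 93.1]
-1 132 80 [91.9 93.8 95.4]
-1 138 79 [93.5 95.8 97.2]
-1 144 80 [95.4 97.4 99.4]
-1 150 47 [ 97.7  99.1 100.9]
obst 1 222 [-130.  160.    8.] [130. 199.  70.]
obst -1 677 [-129. -230.    8.] [ 130. -155.   39.]
side y ext [-114.80845799  116.93092189] x ext [-117.38752543  114.36028426]
1 114 38 [91.6 93.  94.1]
1 120 49 [89.8 91.6 92.8]
1 126 86 [89.7 92.6 94.7]
1 132 88 [93.1 95.3 97.7]
1 138 74 [ 95.8  97.9 100.4]
1 144 92 [ 97.6 101.  103.3]
1 150 67 [101.2 103.4 105.3]
-1 114 90 [89.  90.3 92.4]
-1 120 70 [90.4 91.5 92.8]
-1 126 76 [92.1 93.3 94.3]
-1 132 77 [94.2 95.6 96.9]
-1 138 74 [95.9 97.5 98.6]
-1 144 114 [ 85.5  98.6 100.5]
-1 150 71 [ 98.4 100.4 102.2]
obst 1 129 [-130.  162.    9.] [129. 199.  70.]
obst -1 760 [-130. -230.    8.] [ 130. -152.   42.]
```

Both tabs are raised, left by about 0.4 rad and right by about 0.33 rad. The box centre is about (0.587, -0.033) with a yaw of 21.85°. I'll turn the tool so that tool x is the box's y axis and tool y its x axis, shut the fingers and go above the left tab.

Emit:
send_rows(
  plan=[
    [255, 0, 0, 0, 0.118],
    [255, 0, 0, 0, 0.118],
    [255, 0, 0, 0, 0.118],
    [255, 0, 0, 0, 0.118],
    [255, 0, 0, 0, 0.118],
    [255, 0, 0, 0, 0.118],
    [255, 0, 0, 0, 0.118],
    [255, 0, 0, 0, 0.118],
    [255, 0, 0, 0, 0],
  ],
)

```text
time_s: 0.85
position: [0.1507, 0.6062, 0.236]
tcp_rot: [[-0.372, 0.928, -0.001], [0.928, 0.372, -0.001], [-0.001, -0.001, -1.0]]
force: [-0.3, 0.5, -0.5]
opening: 0.404
grasp_force: 0.0
```

Emit:
send_rows(
  plan=[
    [255, -0.0305, 0.0084, 0, 0],
    [255, -0.0305, 0.0084, 0, 0],
    [255, -0.0305, 0.0084, 0, 0],
    [255, -0.0305, 0.0084, 0, 0],
    [255, -0.0305, 0.0084, 0, 0],
    [255, -0.0305, 0.0084, 0, 0],
    [255, -0.0305, 0.0084, 0, 0],
    [255, -0.0305, 0.0084, 0, 0],
    [255, -0.0305, 0.0084, 0, 0],
    [255, -0.0305, 0.0084, 0, 0],
    [255, -0.0305, 0.0084, 0, 0],
    [255, -0.0305, 0.0084, 0, 0],
    [255, -0.0305, 0.0084, 0, 0],
    [255, -0.0305, 0.0084, 0, 0],
    [255, -0.0305, 0.0084, 0, 0],
    [255, -0.0305, 0.0084, 0, 0],
    [255, -0.0305, 0.0084, 0, 0],
    [255, -0.0305, 0.0084, 0, 0],
    [255, -0.0305, 0.0084, 0, 0],
    [255, -0.0305, 0.0084, 0, 0],
  ],
)

```text
time_s: 2.52
position: [0.5352, 0.1021, 0.2364]
tcp_rot: [[-0.377, 0.926, -0.001], [0.926, 0.377, 0.0], [0.0, -0.0, -1.0]]
force: [-0.1, 0.4, -0.1]
opening: 0.003
grasp_force: 0.0
```

```bash
cat > st.py <<'E'
from rig import *
import numpy as np
s=read_state();t=np.radians(21.85);R=np.array([[np.cos(t),-np.sin(t)],[np.sin(t),np.cos(t)]])
q=(s['position'][:2]-[.5873,-.0326])@R*1000
print(s['time_s'],"box x,y mm",q.round(1),"tip z",(s['position'][2]-.014)*1000,"F box",(s['force'][:2]@R).round(1),s['force'][2].round(1),"tool x in box",(s['tcp_rot'][:2,0]@R).round(4),s['opening'])
E
python3 st.py
```

```text
2.5167 box x,y mm [  1.7 144.4] tip z 222.36766517825833 F box [0.  0.4] -0.1 tool x in box [-0.0048  1.    ] 0.003347416414258641
```

Emit:
send_rows(
  plan=[
    [255, 0, 0, 0.028, 0],
    [255, 0, 0, 0.028, 0],
    [255, 0, 0, 0.028, 0],
    [255, 0, 0, 0.022, 0],
    [255, 0, 0, 0.006, 0],
    [255, 0, 0, 0.006, 0],
    [255, 0, 0, 0.006, 0],
    [255, 0, 0, 0.006, 0],
    [255, 0, 0, 0.006, 0],
    [255, 0, 0, 0.006, 0],
    [255, 0, 0, 0.006, 0],
    [255, 0, 0, 0.006, 0],
    [255, 0, 0, 0.006, 0],
    [255, 0, 0, 0.006, 0],
    [255, 0, 0, 0.006, 0],
    [255, 0, 0, 0, 0],
  ],
)

```text
time_s: 3.85
position: [0.5336, 0.1037, 0.0631]
tcp_rot: [[-0.373, 0.928, -0.003], [0.928, 0.373, 0.0], [0.001, -0.002, -1.0]]
force: [-1.3, 2.1, -1.9]
opening: 0.003
grasp_force: 0.8
```

```bash
python3 st.py
python3 - <<'E'
from rig import *
import cv2
a,d=capture("scene");cv2.imwrite("pics/s1.png",cv2.resize(a[100:270,90:370],None,fx=2.5,fy=2.5))
E
```

```text
3.85 box x,y mm [  0.9 146.5] tip z 49.082158572739466 F box [-0.4  2.4] -1.9 tool x in box [-0.0014  1.    ] 0.0030335430342150155
```

View pics/s1.png

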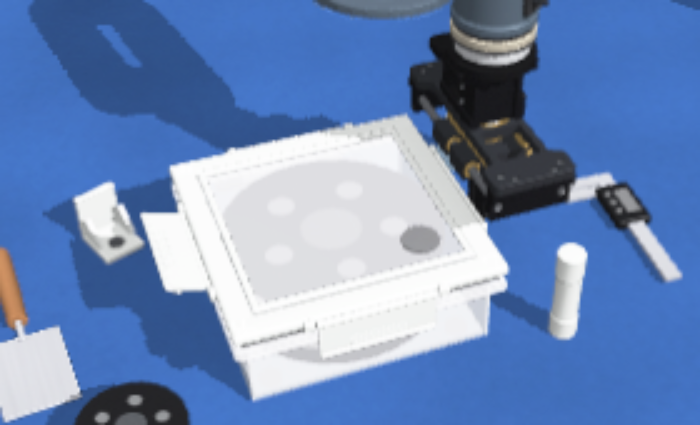

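The left tab at about (470,200) in the crop has folded under the fingers, and the gripper's body clears the box and the glue stick. Now I push it in.

Emit:
send_rows(
  plan=[
    [255, -0.003, 0, 0, 0],
    [255, -0.003, 0, 0, 0],
    [255, -0.003, 0, 0, 0],
    [255, -0.003, 0, 0, 0],
    [255, -0.002, 0, 0, 0],
    [255, 0, 0, 0, 0],
  ],
)

```text
time_s: 4.4
position: [0.5387, 0.0923, 0.0646]
tcp_rot: [[-0.371, 0.929, -0.002], [0.929, 0.371, 0.004], [0.004, -0.001, -1.0]]
force: [-1.9, 10.6, -0.6]
opening: 0.008
grasp_force: 5.1
```

```bash
python3 st.py
```

```text
4.4 box x,y mm [  1.4 134. ] tip z 50.56116018113667 F box [ 2.2 10.6] -0.6 tool x in box [0.0012 1.    ] 0.008160774856925767
```

Emit:
send_rows(
  plan=[
    [255, -0.002, 0, 0, 0],
    [255, -0.002, 0, 0, 0],
    [255, 0, 0, 0, 0],
  ],
)

```text
time_s: 4.65
position: [0.5388, 0.0914, 0.0646]
tcp_rot: [[-0.37, 0.929, -0.005], [0.929, 0.37, 0.008], [0.009, -0.002, -1.0]]
force: [-3.3, 20.8, 1.0]
opening: 0.009
grasp_force: 10.1
```

```bash
python3 st.py
python3 - <<'E'
from h import *
from rig import capture
t=np.radians(21.85);R=np.array([[np.cos(t),-np.sin(t)],[np.sin(t),np.cos(t)]])
for n in("scene","side"):
    a,d=capture(n);W=cloud(n,d).reshape(-1,3);W=W[~np.isnan(W[:,2])]
    q=np.c_[(W[:,:2]-[.588,-.033])@R,W[:,2]]*1000
    m=(q[:,2]>80)&(q[:,2]<102)&(abs(q[:,0])<135)&(abs(q[:,1])<135)
    c=m&(abs(q[:,0])>65)&(abs(q[:,0])<100);c2=m&(abs(q[:,1])>65)&(abs(q[:,1])<100)
    print(n,'y ext',np.percentile(q[c,1],[.5,99.5]),'x ext',np.percentile(q[c2,0],[.5,99.5]))
E
```

```text
4.65 box x,y mm [  1.1 133.2] tip z 50.58454179320232 F box [ 4.7 20.6] 1.0 tool x in box [0.0026 1.    ] 0.008527086735361364
scene y ext [-115.39446309  115.38487013] x ext [-115.64884766  115.67998246]
side y ext [-115.32406512  115.99127573] x ext [-117.21841041  113.78552843]
```

The push is now stiff, 20 N with the inner face at about 123.5 mm, so the tab is likely home. I'll back off, rise and check.

Emit:
send_rows(
  plan=[
    [255, 0.015, 0, 0, 0],
    [255, 0.02, 0, 0, 0],
    [255, 0, 0, -0.02, 0],
    [255, 0, 0, -0.035, 0],
    [255, 0, 0, -0.035, 0],
    [255, 0, 0, 0, 0],
  ],
)

```text
time_s: 5.25
position: [0.5335, 0.1189, 0.1611]
tcp_rot: [[-0.374, 0.927, 0.015], [0.927, 0.374, -0.001], [-0.006, 0.014, -1.0]]
force: [1.7, 0.3, 0.0]
opening: 0.008
grasp_force: 0.0
```

```bash
python3 st.py
cat > prof.py <<'E'
from h import *
from rig import capture
t=np.radians(21.85);R=np.array([[np.cos(t),-np.sin(t)],[np.sin(t),np.cos(t)]])
for n in("scene","side"):
    a,d=capture(n);cv2.imwrite("pics/%s_l.png"%n,a);W=cloud(n,d).reshape(-1,3);W=W[~np.isnan(W[:,2])]
    q=np.c_[(W[:,:2]-[.588,-.033])@R,W[:,2]]*1000
    for s in(1,-1):
        b=(abs(q[:,0])<45)&(q[:,2]>50)&(q[:,2]<110)&(s*q[:,1]>110)&(s*q[:,1]<165)
        print(n,s,np.histogram(s*q[b,1],range(110,166,5))[0])
E
python3 prof.py
```

```text
5.25 box x,y mm [  6.5 160.6] tip z 147.1120100559857 F box [ 1.7 -0.4] 0.0 tool x in box [-0.0022  1.    ] 0.007954153684349322
scene 1 [57 42 32  0  0  0  0  0  0  0  0]
scene -1 [71 71 64 66 65 63 69 63 56  0  0]
side 1 [51 22 25  2  0  0  0  0  0  0  0]
side -1 [114  72  61  60  61  66  74  93  74   0   0]
```

The left tab no longer sticks out: its points stop at about 125 mm, so it is locked. Now the right tab.

Emit:
send_rows(
  plan=[
    [255, -0.0308, 0, 0, 0],
    [255, -0.0308, 0, 0, 0],
    [255, -0.0308, 0, 0, 0],
    [255, -0.0308, 0, 0, 0],
    [255, -0.0308, 0, 0, 0],
    [255, -0.0308, 0, 0, 0],
    [255, -0.0308, 0, 0, 0],
    [255, -0.0308, 0, 0, 0],
    [255, -0.0308, 0, 0, 0],
    [255, -0.0308, 0, 0, 0],
    [255, 0, 0, 0, 0],
    [255, 0, 0, 0, 0],
  ],
)

```text
time_s: 6.35
position: [0.6429, -0.1687, 0.1527]
tcp_rot: [[-0.371, 0.929, -0.002], [0.929, 0.371, 0.0], [0.001, -0.002, -1.0]]
force: [0.5, -0.8, -0.1]
opening: 0.004
grasp_force: 0.0
```

```bash
python3 st.py
```

```text
6.35 box x,y mm [   0.9 -147. ] tip z 138.6961049382702 F box [ 0.2 -0.9] -0.1 tool x in box [0.0016 1.    ] 0.0038372592163407543
```

Emit:
send_rows(
  plan=[
    [255, 0.002, 0, 0.028, 0],
    [255, 0, 0, 0.006, 0],
    [255, 0, 0, 0.006, 0],
    [255, 0, 0, 0.006, 0],
    [255, 0, 0, 0.006, 0],
    [255, 0, 0, 0.006, 0],
    [255, 0, 0, 0.006, 0],
    [255, 0, 0, 0.006, 0],
    [255, 0, 0, 0.006, 0],
    [255, 0, 0, 0.006, 0],
    [255, 0, 0, 0.006, 0],
    [255, 0, 0, 0, 0],
  ],
)

```text
time_s: 7.35
position: [0.6428, -0.165, 0.0653]
tcp_rot: [[-0.374, 0.928, 0.0], [0.928, 0.374, -0.001], [-0.001, -0.0, -1.0]]
force: [1.1, -1.9, -1.2]
opening: 0.003
grasp_force: 1.1
```

Emit:
send_rows(
  plan=[
    [255, 0.003, 0, 0, 0],
    [255, 0.003, 0, 0, 0],
    [255, 0.003, 0, 0, 0],
    [255, 0.003, 0, 0, 0],
    [255, 0.002, 0, 0, 0],
    [255, 0, 0, 0, 0],
  ],
)

```text
time_s: 7.85
position: [0.6383, -0.1541, 0.0666]
tcp_rot: [[-0.375, 0.927, 0.003], [0.927, 0.375, -0.005], [-0.006, 0.001, -1.0]]
force: [1.7, -7.7, -4.0]
opening: 0.005
grasp_force: 4.2
```

```bash
python3 st.py
```

```text
7.85 box x,y mm [   2.1 -131.7] tip z 52.635365630781486 F box [-1.3 -7.8] -4.0 tool x in box [-0.003  1.   ] 0.004879009853060583
```

Emit:
send_rows(
  plan=[
    [255, 0.002, 0, 0, 0],
    [255, 0.003, 0, 0, 0],
    [255, 0, 0, 0, 0],
    [255, 0, 0, 0, 0],
  ],
)

```text
time_s: 8.18
position: [0.6387, -0.1526, 0.0673]
tcp_rot: [[-0.375, 0.927, 0.008], [0.927, 0.375, -0.01], [-0.012, 0.004, -1.0]]
force: [5.2, -14.2, -6.9]
opening: 0.006
grasp_force: 7.3
```

Emit:
send_rows(
  plan=[
    [255, -0.015, 0, 0, 0],
    [255, -0.02, 0, 0, 0],
    [255, 0, 0, -0.02, 0],
    [255, 0, 0, -0.035, 0],
    [255, 0, 0, -0.035, 0],
    [255, 0, 0, -0.035, 0],
    [255, 0, 0, 0, 0],
    [255, 0, 0, 0, 0],
  ],
)

```text
time_s: 8.85
position: [0.6497, -0.1792, 0.1947]
tcp_rot: [[-0.374, 0.927, 0.004], [0.927, 0.374, -0.001], [-0.003, 0.004, -1.0]]
force: [-0.2, 0.1, -0.3]
opening: 0.006
grasp_force: 0.0
```

```bash
python3 st.py; python3 prof.py
```

```text
8.85 box x,y mm [   3.3 -159.2] tip z 180.71653636291768 F box [-0.2  0.2] -0.3 tool x in box [-0.002  1.   ] 0.006066229324616889
scene 1 [53 37 49  0  0  0  0  0  0  0  0]
scene -1 [ 77 119  29   0   0   0   0   0   0   0   0]
side 1 [46 31 28  4  0  0  0  0  0  0  0]
side -1 [116 457  32   0   0   0   0   0   0   0   0]
```

View pics/side_l.png

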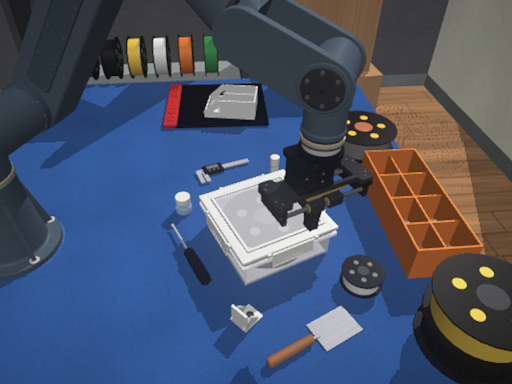

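In the side picture, the right tab lies flat against the rim at about (290,245), and the bystanders are where they were. No points stick out past about 126 mm on either side (an unlocked tab would reach 140 mm or more), so both tabs are locked. The hand is clear.

```bash
python3 -c "
from rig import *
print(hand_in())"
```

```text
the job is handed in; nothing more can be done
None
```

Both side tabs were folded down and pushed home, and depth images from two cameras show neither one sticking out any more. The box and the other things stayed in place, and the job was handed in at about 9 s with the hand clear; no verdict came back.

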